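# Set the lazy Susan's brake and press the popped jar caps home

## Task

The caps of the three washed round jars on the lazy Susan have popped up: first press the grey brake key beside the tray all the way down, then push the three round caps fully home, one after another from the tallest round jar to the shortest. Only press with the fingertips: do not lift, tip or shift any jar or turn the tray, and leave the two closed square jars and everything else where they are.

Things in the scene. Friction and masses are not known exactly. Their poses are not given: they have to be found in the camera images.
- brake_top (a point): Centre of the top face of the brake key: a grey plastic key 40 x 34 mm on top of the white brake tower (56 x 50 mm, 45 mm high) that stands beside the round tray, on the end of a flat white arm from its foot. When up its top is 61 mm above the work surface, fully down 51 mm.
- brake (a joint): How far the brake key is pressed down, m: 0 up, 0.010 fully down. It resists with about 5 N of friction all the way, then meets a hard stop; it stays where it is left.
- susan: White fixed foot of the lazy Susan; origin on the work surface under the centre of the tray. The brake tower is 210 mm from it along its -y axis. The clear tray is 300 mm in diameter, its floor 20 mm and its low rim 28 mm above the work surface; the jars stand loose on that floor, about 95 mm from the centre.
- tray_edge (a point): A point on the rim of the clear tray, 145 mm from its centre. The tray turns with a light friction (0.12 N m) if dragged; pressing the key does not change this.
- jar_tall: The tall one of the three round glass jars: 72 mm in diameter, 122 mm high to the shoulder; origin at the centre of its underside, z up. About 0.35 kg, standing loose on the tray.
- tall_top (a point): Centre of the flat top of the tall round jar's mint cap (60 mm in diameter, 18 mm thick). Fully home, the cap's underside rests on the jar's shoulder and this point is 140 mm above the jar's underside (160 mm above the work surface); popped up it is up to 14 mm higher and a dark collar shows beneath the cap.
- cap_tall (a joint): How far the tall round jar's cap is pushed down, m: 0 fully popped up, 0.014 fully home on the shoulder. About 5 N of friction all the way, then a hard stop; it stays where it is left.
- jar_medium: The medium one of the three round glass jars: 72 mm in diameter, 97 mm high to the shoulder; origin at the centre of its underside, z up. About 0.35 kg, standing loose on the tray.
- medium_top (a point): Centre of the flat top of the medium round jar's mint cap (60 mm in diameter, 18 mm thick). Fully home, the cap's underside rests on the jar's shoulder and this point is 115 mm above the jar's underside (135 mm above the work surface); popped up it is up to 14 mm higher and a dark collar shows beneath the cap.
- cap_medium (a joint): How far the medium round jar's cap is pushed down, m: 0 fully popped up, 0.014 fully home on the shoulder. About 5 N of friction all the way, then a hard stop; it stays where it is left.
- jar_short: The short one of the three round glass jars: 72 mm in diameter, 72 mm high to the shoulder; origin at the centre of its underside, z up. About 0.35 kg, standing loose on the tray.
- short_top (a point): Centre of the flat top of the short round jar's mint cap (60 mm in diameter, 18 mm thick). Fully home, the cap's underside rests on the jar's shoulder and this point is 90 mm above the jar's underside (110 mm above the work surface); popped up it is up to 14 mm higher and a dark collar shows beneath the cap.
- cap_short (a joint): How far the short round jar's cap is pushed down, m: 0 fully popped up, 0.014 fully home on the shoulder. About 5 N of friction all the way, then a hard stop; it stays where it is left.
- square_a: Square glass jar, 56 mm wide, 113 mm high with its square mint cap, already closed; stands on the tray among the round ones. Leave it. Origin at the centre of its underside.
- square_b: Square glass jar, 56 mm wide, 98 mm high with its square mint cap, already closed; stands on the tray among the round ones. Leave it. Origin at the centre of its underside.
- tea_glass: Small open tea glass, 58 mm in diameter, 78 mm high, near the brake tower. Leave it. Origin at the centre of its underside.
- salt_pot: White ceramic salt pot, 60 mm in diameter, 64 mm high, near the brake tower. Leave it. Origin at the centre of its underside.
- spoon: Bamboo spoon, 260 mm long, lying to the left of the tray. Leave it. Origin at the centre of its underside (lies along its own x).
- food_mill: Yellow plastic food mill, a bowl 190 mm in diameter and 115 mm high on three legs, with a crank reaching 186 mm high and a side handle; to the left at the back. Leave it. Origin at the centre of its underside.
Things that resemble listed ones, but are neither listed nor needed, are in the scene too. What is shaped like the jar_tall but purple or yellow is not meant.

How it is judged:
On the way, in this order (a step that is already met when the one before it is completed fails the run):
1. the brake key is pressed down (value of joint brake above 0.008 m), for 0.1 s.
2. then the tall round jar's cap is pushed home (value of joint cap_tall above 0.012 m), for 0.1 s.
3. then the medium round jar's cap is pushed home (value of joint cap_medium above 0.012 m), for 0.1 s.
4. then the short round jar's cap is pushed home (value of joint cap_short above 0.012 m), for 0.1 s.
At the end, for the whole second after the job is handed in: The brake key is down to within 2 mm of its 10 mm travel and each round jar's cap is within 2 mm of fully home (14 mm travel); the round jars stand upright (0.1 rad), at rest, on the tray floor, and no jar, bystander or tray rim has moved more than 30 mm (value of joint brake above 0.008 m and distance of each of tray_edge, jar_tall, jar_medium, jar_short, square_a, square_b, tea_glass, salt_pot, spoon, food_mill from where it was at the start of the episode below 0.03 m and value of joint each of cap_tall, cap_medium, cap_short above 0.012 m and angle between each of jar_tall, jar_medium, jar_short's own z axis and vertical below 0.1 rad and height (world z) of each of jar_tall, jar_medium, jar_short below 0.026 m and linear speed of each of jar_tall, jar_medium, jar_short below 0.02 m/s); the robot touches nothing.
It fails at once if a jar is lifted more than 12 mm (height (world z) of any of jar_tall, jar_medium, jar_short, square_a, square_b above 0.032 m).
It fails at once if a jar is tipped more than 0.3 rad (angle between any of jar_tall, jar_medium, jar_short, square_a, square_b's own z axis and vertical above 0.3 rad).
It fails at once if a jar is shifted more than 30 mm (distance of any of jar_tall, jar_medium, jar_short, square_a, square_b from where it was at the start of the episode above 0.03 m).
It fails at once if the tea glass, salt pot, spoon or food mill is lifted or shifted more than 30 mm (distance of any of tea_glass, salt_pot, spoon, food_mill from where it was at the start of the episode above 0.03 m).
It fails at once if the tray is turned more than 30 mm at its rim (distance of tray_edge from where it was at the start of the episode above 0.03 m).
It also fails if it takes over 51 s, if anything falls off the work surface, if the arm or the gripper's body presses on something with over 40 N, if the wrist force passes 120 N, or if a joint passes its speed limit or range.

## Robot

A 6-joint arm with a two-finger parallel gripper is mounted at the origin on the work surface. World frame = base frame: x ahead of the robot, y to its left, z up, the work surface at z = 0. Lengths are in m, angles in rad, forces in N, time in s.
With the tool pointing down it reaches from about 0.35 to 0.775 m from the base axis. Payload 5.5 kg.
Tool frame: the origin (TCP) lies on the centre line of the jaws, within the pads' length; the fingertips stand 11 mm ahead of it and the grasp point (between the pads) lies 8 mm behind it (env.tip_extent is the distance from the TCP to the fingertips, in m); z points along the fingers, y is the line along which they close (so a half turn about z gives the same grasp; the last joint's range is limited). The gripper opens to 85 mm and grips with 20 to 120 N. Pads are 22 mm wide; open, the fingers measure 114 mm over their backs; the gripper's body (76 mm by 85 mm) begins 54 mm behind the grasp point. The pads swing forward as they close: fully open they stand 13 mm farther back than shut.
Start: joints at [-1.49, 0.313, 0.046, 1.304, 0, 1.431], TCP at [0.126, -0.561, 0.242] pointing down, gripper open.
Joint ranges: [-2.76, 2.76], [-0.86, 1.69], [-1.03, 1.26], [-2.2, 2.34], [-1.47, 1.5], [-3.14, 3.14]. Speed limits (rad/s): [2.57, 2.57, 3.14, 3.14, 3.14, 3.14].

## Interface

Orientations are given as a unit quaternion [w, x, y, z].
In Python, from workcell import env gives the robot as it stands.
- The arm moves only by the shell command python3 -m jog 'ROWS' [FORCE]. ROWS is JSON, a list of rows, each a list of 5 numbers: the gripper's target within -1 to 1 (shut at 1, half-way at 0, fully open at -1), then the shift along the tool's x, y, z in m, then the turn about the tool's z in degrees. In form: [[fingers, tx, ty, tz, turn], ...]. A call has 1 to 5 rows; each row shifts and turns the commanded pose from where the row before left it, along the tool's axes as they then stand; what a row does not reach is not made up. A row lasts 1/12 s, in which the tool goes at most 41.7 mm and 7.16 degrees, less where a joint would pass 70% of its speed; a pose out of reach is approached as far as the arm can. A call is refused whole if a number of a shift passes 0.0417 or a number of a turn 7.16, either way. A call with a gripper value outside its range is refused whole. The fingers move at their own pace and stop on an object; FORCE is the grip in N (left out, the last holds). Time passes only in rows, so rows that do not move let the fingers close. It gives the time, the measured TCP pose, the force, the opening and the grip force at its end, in the units of the state.
- env.get_state(): the state, without advancing time (a new reading comes with each control period).
- env.read_camera(name): name is "side" or "top" or "wrist"; returns a dict with "img" (384x512x3 uint8, red, green, blue), "fov_y" (degrees; the focal length in pixels is half the picture's height over the tangent of half this angle, whatever the lens; pixels are square), "cx", "cy" (the principal point, pixels), "D" ([k1, k2, p1, p2, k3] as OpenCV has them; the pictures are not rectified), "T" (4x4, takes a point from camera to world coordinates). Camera axes: x right, y up, looking along -z (the intrinsics and any distortion apply to the point x, -y, -z); pixel columns grow to the right and rows downward; lengths in m; the calibration is good to about 2 mm. A picture is of the moment at which its call begins. There is no depth.
- env.hand_in(): hands the job in; it is judged then, once.
The state is a dict: "clock": time; "joint_pos": joint angles; "qvel": joint speeds; "tau": joint torques, N m; "tcp_pos": TCP position; "orientation": TCP orientation; "wrist_force": force on the tool from outside, world axes, zero at the start; "ft_torque": the same for the moment, N m; "finger_gap": finger opening in m; "grip_force": force on a finger pad.
Only numpy, scipy, OpenCV 4.12 (cv2) and the standard library are available. Lean on these libraries where they do the work, as an engineer would, in place of code of your own. Each camera call takes 0.05 s, during which the arm holds its last target. There are 200 camera calls.

## Working session

There is one attempt and no reset: what is moved stays moved. The work goes in short steps, Python scripts to look and compute and a shell command to move; the robot and the scene stay as the last step left them, time stands still between calls to the robot, and variables do not carry over. Pictures are saved under pics/ and viewed, at most 10 in all, crops included, and the job is handed in when it is done.

```bash
mkdir -p pics; cat > h.py <<'E'
from workcell import env
import cv2,numpy as np,pickle
def shot(n,f):
    c=env.read_camera(n); cv2.imwrite(f'pics/{f}.png',cv2.resize(c['img'][:,:,::-1],(800,600),interpolation=cv2.INTER_CUBIC)); pickle.dump(c,open(f'pics/{f}.pkl','wb'))
def ray(f,u,v,z,s=800/512):
    c=pickle.load(open(f'pics/{f}.pkl','rb')); F=192/np.tan(np.radians(c['fov_y'])/2)
    K=np.array([[F,0,c['cx']],[0,F,c['cy']],[0,0,1]])
    p=cv2.undistortPoints(np.array([[[u/s,v/s]]],float),K,np.array(c['D'],float))[0,0]
    T=np.array(c['T']); d=T[:3,:3]@np.array([p[0],-p[1],-1]); o=T[:3,3]
    return o+d*(z-o[2])/d[2]
E
python3 - <<'E'
from h import *
shot('top','t1');shot('side','s1')
s=env.get_state();print(s['tcp_pos'],s['orientation'],s['clock'],s['finger_gap'],env.tip_extent)
E
```

```text
[ 0.12588306 -0.56061145  0.24150956] [-8.04832789e-04  9.93913201e-01  1.10163060e-01  2.75808334e-05] 0.1 0.084928536935655 0.011
```

View pics/t1.png

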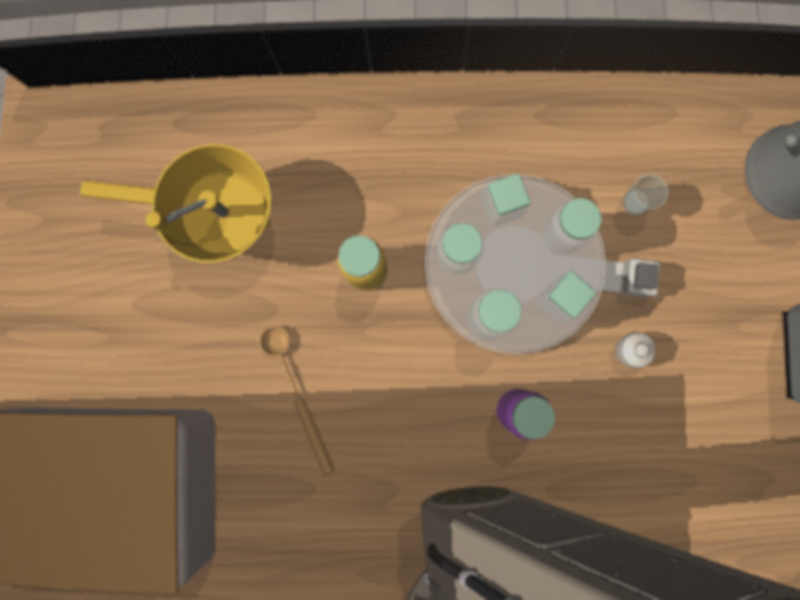

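View pics/s1.png

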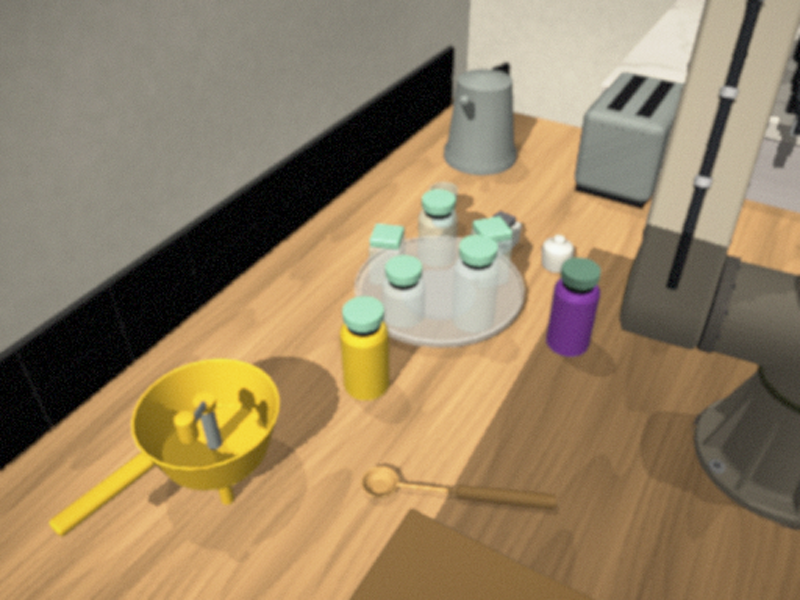

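The top view shows the round mint caps at (462,243), (580,218) and (499,311), and the brake key at about (646,278). In the side view the same caps are at (403,268), (439,200) and (478,248). I'll triangulate their heights next.

```bash
python3 - <<'E'
from h import *
from scipy.optimize import least_squares
for n,a,b in [('A',(462,243),(404,267)),('B',(580,218),(439,200)),('C',(499,311),(478,246)),('key',(646,278),(508,220)),('sqback',(510,193),(387,235)),('sqR',(573,295),(492,229)),('yellow',(359,256),(363,308)),('purple',(534,417),(580,269))]:
    zs=np.linspace(0.0,.25,251); e=[np.linalg.norm(ray('t1',*a,z)-ray('s1',*b,z)) for z in zs]; i=np.argmin(e)
    print(n,ray('t1',*a,zs[i]).round(3),ray('s1',*b,zs[i]).round(3),round(e[i],4))
print('key',ray('t1',646,278,.061),'edge',ray('t1',632,276,.061),'glass',ray('t1',655,187,.078),'pot',ray('t1',641,348,.064),'tray',ray('t1',515,265,.028))
s=env.get_state();from scipy.spatial.transform import Rotation as R
print(R.from_quat(np.roll(s['orientation'],-1)).as_matrix().round(3))
E
```

```text
A [0.599 0.013 0.118] [0.599 0.013 0.118] 0.0004
B [ 0.631 -0.162  0.14 ] [ 0.63  -0.163  0.14 ] 0.0014
C [ 0.492 -0.034  0.169] [ 0.492 -0.033  0.169] 0.0007
key [ 0.55  -0.29   0.052] [ 0.545 -0.292  0.052] 0.0058
sqback [ 0.678 -0.064  0.107] [ 0.678 -0.064  0.107] 0.0002
sqR [ 0.517 -0.151  0.123] [ 0.519 -0.151  0.123] 0.0017
yellow [0.576 0.166 0.153] [0.577 0.167 0.153] 0.0015
purple [ 0.34  -0.083  0.15 ] [ 0.341 -0.082  0.15 ] 0.001
key [ 0.54906362 -0.28639129  0.061     ] edge [ 0.55255836 -0.26348578  0.061     ] glass [ 0.69441124 -0.30379055  0.078     ] pot [ 0.43717619 -0.27198428  0.064     ] tray [ 0.57714078 -0.07997636  0.028     ]
[[ 0.976  0.219 -0.   ]
 [ 0.219 -0.976  0.002]
 [ 0.    -0.002 -1.   ]]
```

Matching heights gives C as tall (0.492, -0.034), B as medium (0.631, -0.162) and A as short (0.599, 0.013). I'll shut the fingers and move toward the key, swinging away from the toaster.

```bash
python3 -m jog '[[1,0.027,-0.031,-0.006,0],[1,0.027,-0.031,-0.006,0],[1,0.027,-0.031,-0.006,0],[1,0.027,-0.031,-0.006,0],[1,0.027,-0.031,-0.006,0]]' 60
python3 -m jog '[[1,0.034,-0.002,0,0],[1,0.034,-0.002,0,0],[1,0.034,-0.002,0,0],[1,0.034,-0.002,0,0],[1,0.034,-0.002,0,0]]'
python3 -m jog '[[1,0.034,-0.002,0,0],[1,0.034,-0.002,0,0],[1,0.034,-0.002,0,0],[1,0.02,-0.002,0,0],[1,0,0,0,0]]'
python3 - <<'E'
from h import *
shot('wrist','w1');s=env.get_state();print(s['tcp_pos'],s['orientation'],s['wrist_force'])
E
```

```text
clock: 0.52
tcp_pos: [0.224, -0.3783, 0.272]
orientation: [-0.0, 0.994, 0.11, -0.0]
wrist_force: [1.3, -0.8, -0.1]
finger_gap: 0.0255
grip_force: 0.0
clock: 0.93
tcp_pos: [0.3888, -0.3322, 0.2722]
orientation: [0.0, 0.994, 0.11, -0.0]
wrist_force: [-0.3, -0.9, 0.2]
finger_gap: -0.0
grip_force: 0.0
clock: 1.35
tcp_pos: [0.5079, -0.2971, 0.271]
orientation: [-0.001, 0.994, 0.112, 0.0]
wrist_force: [-0.5, 0.4, -0.7]
finger_gap: 0.0002
grip_force: 0.0
[ 0.50597462 -0.29766739  0.27107683] [-5.48276515e-04  9.93739177e-01  1.11721699e-01 -6.39411388e-04] [-0.3539007  -0.49080986  0.65436867]
```

View pics/w1.png

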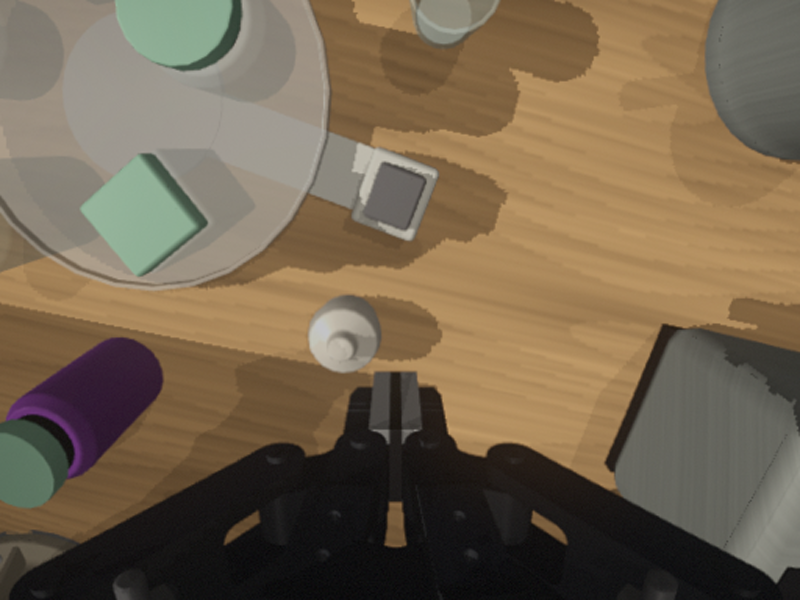

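The wrist view shows the key's top face centred at (396,196), with the salt pot (345,333) and glass (455,10) clear of it.

```bash
python3 - <<'E'
from h import *
from scipy.spatial.transform import Rotation as R
s=env.get_state();M=R.from_quat(np.roll(s['orientation'],-1)).as_matrix()
k=ray('w1',396,196,.061);print(k,M.T@(k-[0,0,.061]-s['tcp_pos']+[0,0,s['tcp_pos'][2]]))
print('B',ray('w1',180,15,.145),'sq',ray('w1',143,212,.13))
for n,a,z in [('A',(462,243),.122),('B',(580,218),.147),('C',(499,311),.172)]: print(n,ray('t1',*a,z))
E
```

```text
[ 0.55326044 -0.28631206  0.061     ] [ 4.86267542e-02 -5.72331096e-04 -5.51331136e-05]
B [ 0.62358197 -0.16200538  0.145     ] sq [ 0.51978156 -0.14692385  0.13      ]
A [0.59817176 0.01342689 0.122     ]
B [ 0.62940481 -0.16069512  0.147     ]
C [ 0.49134947 -0.03316478  0.172     ]
```

```bash
python3 -m jog '[[1,0.025,0,0,0],[1,0.024,0,0.02,0],[1,0,0,0.04,0],[1,0,0,0.04,0],[1,0,0,0.04,0]]'
python3 -m jog '[[1,0,0,0.025,0],[1,0,0,0.015,0],[1,0,0,0.005,0],[1,0,0,0.004,0],[1,0,0,0.003,0]]'
python3 -m jog '[[1,0,0,0.003,0],[1,0,0,0.003,0],[1,0,0,0.003,0],[1,0,0,0.001,0],[1,0,0,0.000,0]]'
```

```text
clock: 1.82
tcp_pos: [0.5517, -0.2885, 0.1312]
orientation: [0.001, 0.994, 0.11, 0.0]
wrist_force: [0.1, 0.2, 0.9]
finger_gap: -0.0
grip_force: 0.0
clock: 2.23
tcp_pos: [0.5523, -0.2888, 0.081]
orientation: [0.0, 0.994, 0.11, 0.0]
wrist_force: [0.2, -0.8, 0.4]
finger_gap: -0.0003
grip_force: 0.0
clock: 2.65
tcp_pos: [0.553, -0.2884, 0.071]
orientation: [0.001, 0.994, 0.11, 0.001]
wrist_force: [-0.5, -0.4, 1.3]
finger_gap: -0.0002
grip_force: 0.9
```

```bash
python3 -m jog '[[1,0,0,0.003,0],[1,0,0,0.002,0],[1,0,0,0.002,0],[1,0,0,0.001,0],[1,0,0,0,0]]'
python3 -m jog '[[1,0,0,0.002,0],[1,0,0,0.001,0],[1,0,0,0.001,0],[1,0,0,0,0],[1,0,0,0,0]]'
```

```text
clock: 3.07
tcp_pos: [0.553, -0.2884, 0.0624]
orientation: [0.0, 0.994, 0.11, 0.0]
wrist_force: [0.8, -0.9, 2.2]
finger_gap: 0.0
grip_force: 1.5
clock: 3.48
tcp_pos: [0.5531, -0.2885, 0.0619]
orientation: [0.001, 0.994, 0.11, 0.001]
wrist_force: [-5.6, 2.1, 23.8]
finger_gap: 0.0002
grip_force: 11.7
```

The key hit its hard stop at tip height 0.051, so it is fully down. Next I'll rise and move over the tall jar.

```bash
python3 -m jog '[[1,0,0,-0.03,0],[1,0,0,-0.04,0],[1,0,0,-0.041,0],[1,0,0,-0.041,0],[1,0,0,-0.041,0]]'
python3 -m jog '[[1,0,-0.03,-0.005,0],[1,-0.001,-0.04,0,0],[1,-0.001,-0.04,0,0],[1,-0.001,-0.04,0,0],[1,-0.001,-0.04,0,0]]'
python3 -m jog '[[1,0,-0.04,0,0],[1,0,-0.033,0,0],[1,0,0,0,0]]'
python3 - <<'E'
from h import *
shot('wrist','w2');s=env.get_state();print(s['tcp_pos'],s['orientation'],s['joint_pos'])
E
```

```text
clock: 3.9
tcp_pos: [0.5516, -0.2872, 0.2521]
orientation: [-0.001, 0.994, 0.11, -0.001]
wrist_force: [0.5, -1.3, -0.0]
finger_gap: -0.0
grip_force: 0.0
clock: 4.32
tcp_pos: [0.5056, -0.1017, 0.2553]
orientation: [-0.001, 0.994, 0.11, -0.001]
wrist_force: [0.2, 0.9, -0.5]
finger_gap: 0.0
grip_force: 0.0
clock: 4.57
tcp_pos: [0.4881, -0.027, 0.2557]
orientation: [-0.002, 0.994, 0.113, -0.001]
wrist_force: [0.1, -0.4, 0.1]
finger_gap: -0.0002
grip_force: 0.0
[ 0.48935306 -0.02929781  0.25577361] [-5.33804851e-04  9.93643369e-01  1.12568523e-01 -9.47271333e-04] [-2.23949372e-01  1.46674027e-01 -1.35593600e-01  1.29066960e+00
  3.81633066e-04  2.69202748e+00]
```

View pics/w2.png

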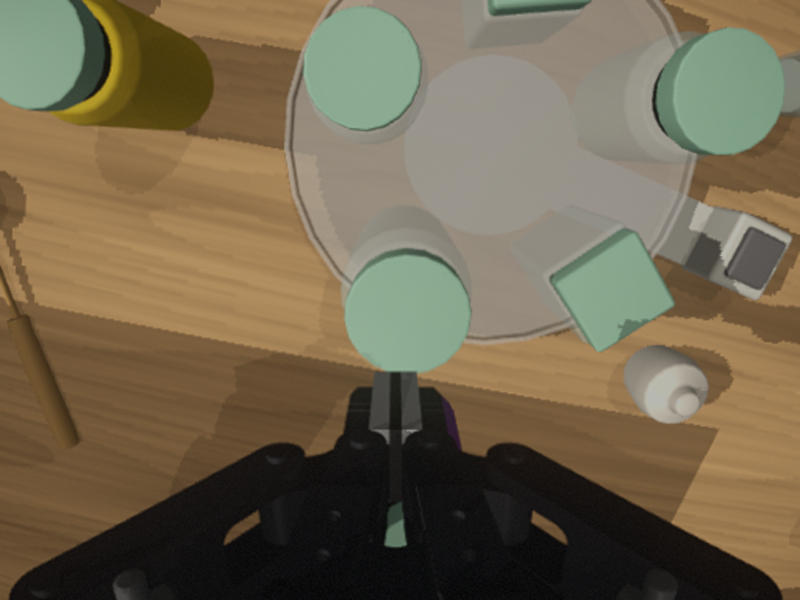

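The wrist view shows the cap centres at tall (408,311), short (363,69) and medium (721,92).

```bash
python3 - <<'E'
from h import *
from scipy.spatial.transform import Rotation as R
s=env.get_state();M=R.from_quat(np.roll(s['orientation'],-1)).as_matrix()
for p,z in [((408,311),.172),((363,69),.122),((721,92),.147)]:
  k=ray('w2',*p,z);print(k,M.T@(k-s['tcp_pos']))
print(ray('w2',346,311,.172)-ray('w2',470,311,.172),ray('w2',658,92,.147)-ray('w2',783,92,.147),ray('w2',305,69,.122)-ray('w2',421,69,.122))
E
```

```text
[ 0.49412482 -0.03063731  0.172     ] [0.00449881 0.00247975 0.08376272]
[0.59767218 0.01616528 0.122     ] [ 0.11597992 -0.01990892  0.1335949 ]
[ 0.62722648 -0.15361275  0.147     ] [0.10676058 0.15214587 0.10839187]
[-0.01301532  0.05601798  0.        ] [-0.01862037  0.06305858  0.        ] [-0.01281771  0.05701713  0.        ]
```

```bash
python3 -m jog '[[1,0.004,0.003,0.02,0],[1,0,0,0.03,0],[1,0,0,0.012,0],[1,0,0,0.004,0],[1,0,0,0.003,0]]'
python3 -m jog '[[1,0,0,0.003,0],[1,0,0,0.003,0],[1,0,0,0.003,0],[1,0,0,0.003,0],[1,0,0,0.001,0]]'
python3 -m jog '[[1,0,0,0.001,0],[1,0,0,0.001,0],[1,0,0,0.001,0],[1,0,0,0,0],[1,0,0,0,0]]'
```

```text
clock: 5.03
tcp_pos: [0.495, -0.0349, 0.1861]
orientation: [-0.0, 0.994, 0.11, -0.001]
wrist_force: [-1.2, -0.1, -0.2]
finger_gap: -0.0001
grip_force: 0.0
clock: 5.45
tcp_pos: [0.4963, -0.0349, 0.1751]
orientation: [0.001, 0.994, 0.11, 0.001]
wrist_force: [-1.3, -1.6, 4.4]
finger_gap: 0.0
grip_force: 2.4
clock: 5.87
tcp_pos: [0.4961, -0.0345, 0.1716]
orientation: [0.0, 0.994, 0.11, 0.001]
wrist_force: [1.6, -1.5, 4.4]
finger_gap: 0.0001
grip_force: 2.4
```

```bash
python3 -m jog '[[1,0,0,0.001,0],[1,0,0,0.001,0],[1,0,0,0.001,0],[1,0,0,0.001,0],[1,0,0,0,0]]'
```

```text
clock: 6.28
tcp_pos: [0.497, -0.0344, 0.1707]
orientation: [0.001, 0.994, 0.11, 0.002]
wrist_force: [-4.8, 0.3, 25.5]
finger_gap: -0.0001
grip_force: 12.5
```

The tall cap is home: 25 N on the stop at the nominal height. Next is the medium cap.

```bash
python3 -m jog '[[1,0,0,-0.02,0],[1,0,0,-0.03,0],[1,0.02,0.03,-0.004,0],[1,0.022,0.032,0,0],[1,0.022,0.032,0,0]]'
python3 -m jog '[[1,0.022,0.032,0,0],[1,0.015,0.023,0.0,0],[1,0,0,0.02,0],[1,0,0,0.02,0],[1,0,0,0,0]]'
```

```text
clock: 6.7
tcp_pos: [0.5791, -0.112, 0.2218]
orientation: [-0.0, 0.994, 0.111, 0.0]
wrist_force: [0.1, -0.2, 0.4]
finger_gap: -0.0001
grip_force: 0.0
clock: 7.12
tcp_pos: [0.6241, -0.1568, 0.1753]
orientation: [-0.003, 0.994, 0.11, -0.004]
wrist_force: [-1.6, 0.3, -1.8]
finger_gap: 0.0002
grip_force: 0.0
```

```bash
python3 -m jog '[[1,0.003,0,0.008,0],[1,0,0,0.005,0],[1,0,0,0.003,0],[1,0,0,0.003,0],[1,0,0,0.003,0]]'
python3 -m jog '[[1,0,0,0.003,0],[1,0,0,0.002,0],[1,0,0,0.002,0],[1,0,0,0.001,0],[1,0,0,0,0]]'
python3 -m jog '[[1,0,0,0.001,0],[1,0,0,0.001,0],[1,0,0,0.001,0],[1,0,0,0,0],[1,0,0,0,0]]'
```

```text
clock: 7.53
tcp_pos: [0.6299, -0.1567, 0.16]
orientation: [0.0, 0.994, 0.11, 0.001]
wrist_force: [0.1, -0.4, -0.3]
finger_gap: 0.0004
grip_force: 0.0
clock: 7.95
tcp_pos: [0.63, -0.1569, 0.1517]
orientation: [0.0, 0.994, 0.11, 0.001]
wrist_force: [-0.3, 1.1, 2.6]
finger_gap: 0.0
grip_force: 2.1
clock: 8.37
tcp_pos: [0.6298, -0.157, 0.1482]
orientation: [0.0, 0.994, 0.11, 0.0]
wrist_force: [1.8, 0.8, 4.0]
finger_gap: -0.0003
grip_force: 1.9
```

```bash
python3 -m jog '[[1,0,0,0.001,0],[1,0,0,0.001,0],[1,0,0,0.001,0],[1,0,0,0.001,0],[1,0,0,0,0]]'
python3 -m jog '[[1,0,0,0.001,0],[1,0,0,0.001,0],[1,0,0,0,0]]'
```

```text
clock: 8.78
tcp_pos: [0.6299, -0.157, 0.1459]
orientation: [0.0, 0.994, 0.11, 0.001]
wrist_force: [-1.7, 2.1, 12.8]
finger_gap: 0.0003
grip_force: 6.1
clock: 9.03
tcp_pos: [0.6305, -0.1569, 0.1459]
orientation: [0.001, 0.994, 0.11, 0.002]
wrist_force: [-4.5, 4.6, 21.3]
finger_gap: 0.0002
grip_force: 10.2
```

The medium cap is home. Next is the short one.

```bash
python3 -m jog '[[1,0,0,-0.02,0],[1,0,0,-0.035,0],[1,0.001,-0.03,0,0],[1,0.001,-0.036,0,0],[1,0.001,-0.036,0,0]]'
python3 -m jog '[[1,0.001,-0.036,0,0],[1,0.001,-0.036,0.0,0],[1,0,0,0.02,0],[1,0,0,0.03,0],[1,0,0,0,0]]'
python3 - <<'E'
from h import *
shot('wrist','w3');s=env.get_state();print(s['tcp_pos'],s['joint_pos'])
E
```

```text
clock: 9.45
tcp_pos: [0.6098, -0.057, 0.1968]
orientation: [0.0, 0.994, 0.109, -0.0]
wrist_force: [-0.0, 0.5, 0.1]
finger_gap: -0.0002
grip_force: 0.0
clock: 9.87
tcp_pos: [0.5923, 0.0149, 0.1414]
orientation: [-0.001, 0.994, 0.111, -0.005]
wrist_force: [-1.2, 0.0, -1.6]
finger_gap: 0.0
grip_force: 0.0
[0.59319493 0.01433946 0.14365451] [-1.10673052e-01  3.99792128e-01 -7.42761625e-02  1.10500041e+00
 -8.00546859e-04  2.80964120e+00]
```

View pics/w3.png

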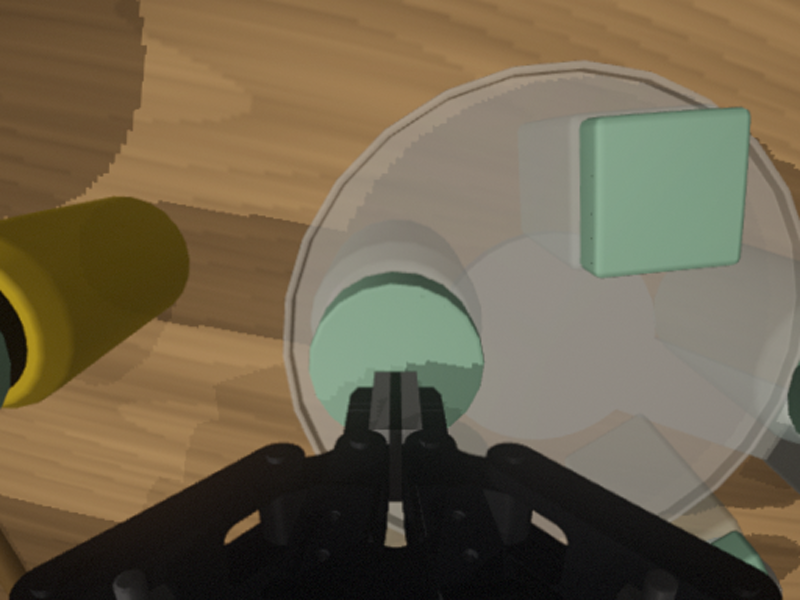

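The fingertips are at (395,375), laterally centred on the short cap, which spans 310–484 px across with its centre near row 365. I'll press down.

```bash
python3 -m jog '[[1,0.003,0,0.004,0],[1,0,0,0.003,0],[1,0,0,0.003,0],[1,0,0,0.003,0],[1,0,0,0.003,0]]'
python3 -m jog '[[1,0,0,0.003,0],[1,0,0,0.002,0],[1,0,0,0.002,0],[1,0,0,0.001,0],[1,0,0,0,0]]'
python3 -m jog '[[1,0,0,0.001,0],[1,0,0,0,0]]'
```

```text
clock: 10.33
tcp_pos: [0.6001, 0.014, 0.1321]
orientation: [0.0, 0.994, 0.11, 0.001]
wrist_force: [-0.9, -0.9, 4.9]
finger_gap: -0.0001
grip_force: 2.5
clock: 10.75
tcp_pos: [0.5998, 0.0142, 0.1235]
orientation: [0.0, 0.994, 0.11, 0.001]
wrist_force: [1.0, -1.9, 4.7]
finger_gap: -0.0002
grip_force: 2.0
clock: 10.92
tcp_pos: [0.5996, 0.0143, 0.1224]
orientation: [0.0, 0.994, 0.11, 0.0]
wrist_force: [0.9, -3.2, 4.5]
finger_gap: -0.0002
grip_force: 2.4
```

```bash
python3 -m jog '[[1,0,0,0.001,0],[1,0,0,0.001,0],[1,0,0,0.001,0],[1,0,0,0.001,0],[1,0,0,0,0]]'
python3 -m jog '[[1,0,0,-0.02,0],[1,0,0,-0.04,0],[1,0,0,-0.04,0],[1,0,0,-0.02,0],[1,0,0,0,0]]'
python3 - <<'E'
from h import *
shot('side','s2');shot('top','t2');print(env.get_state()['wrist_force'])
E
```

```text
clock: 11.33
tcp_pos: [0.6007, 0.014, 0.1208]
orientation: [0.001, 0.994, 0.11, 0.002]
wrist_force: [-1.4, -2.3, 15.7]
finger_gap: -0.0002
grip_force: 8.2
clock: 11.75
tcp_pos: [0.6011, 0.0152, 0.2431]
orientation: [0.0, 0.994, 0.11, 0.003]
wrist_force: [0.9, 1.1, 0.7]
finger_gap: 0.0003
grip_force: 0.0
[-0.35114471  0.47071268  0.18336879]
```

View pics/s2.png

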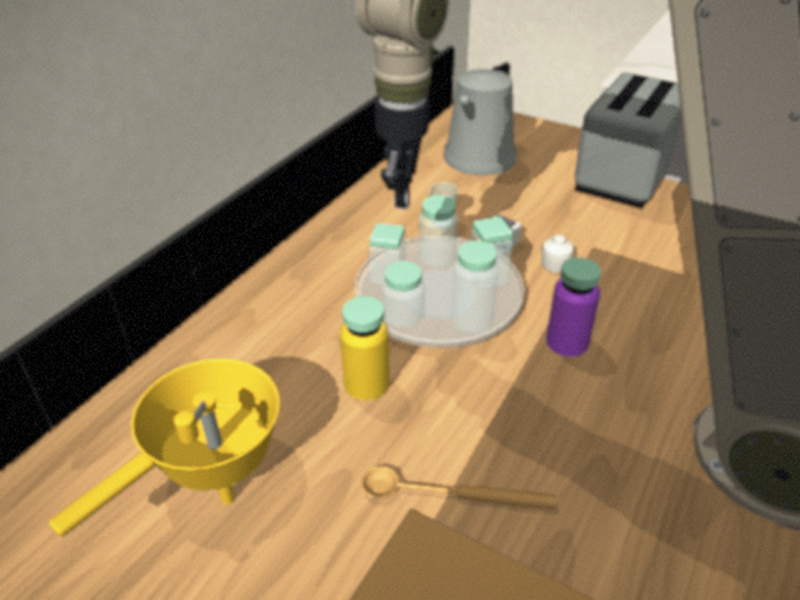

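The three round caps, at (404,273), (438,207) and (477,253), have dropped onto their shoulders. Nothing has shifted, and the gripper is clear.

```bash
python3 -c "
from workcell import env
print(env.hand_in())"
```

```text
the job is handed in; nothing more can be done
None
```

I pressed the brake key fully down, then pushed the tall, medium and short caps home in that order. Each met its hard stop, the last side picture showed nothing out of place, and I handed the job in at about 12 s; no verdict came back.

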